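Seat the tall reference cell in the light gauge

TASK

Take the tall reference cell from the tray and set it in the light gauge's holder, upright and with its two clear glass faces square to the light path between the lamp house and the detector house. Push it straight down past the spring shoe, slowly, until you feel it stand on the rubber seat, whose height in the holder is not known beforehand; hold it pressed there with a light but definite push for about a second, never with more than 30 N on the seat, then let go and back away. Leave the short spare cell, the sanding block and the screwdriver alone.

Things in the scene. Friction and masses are not known exactly. Their poses are not given: they have to be found in the camera images.
- cell_center (a point): tall reference cell, loose, upright in a tray compartment: 30 x 30 mm square, 92 mm tall, about 0.15 kg. Clear glass between two dark metal side plates; 30 mm aluminium cap on top (grip there, from above), 5 mm aluminium foot. Point: its centre, 46 mm above the underside. x axis normal to the two clear faces, y to the dark plates, z up; half a turn makes no difference
- spare_center (a point): short spare cell, same make and 30 x 30 mm square but only 64 mm tall, standing in the other tray compartment; leave it. The point is its centre, 32 mm above its underside
- tray: fixed open wooden tray, 150 x 80 x 16 mm, walls 4 mm, a divider across the middle of its long side (x axis); origin at the centre of its underside. The cells stand in the middle of its two compartments, on its floor
- gauge: light gauge fixed to the table: grey base 190 (x) x 92 (y) x 10 mm; origin at the centre of its underside, z up. The light path runs along x, 34 mm up, from the lamp house (dark block centred at x = -67 mm) to the detector house (x = +67 mm), each 42 x 50 mm with top at 50 mm. The open cell holder stands between them at x = y = 0, 54 mm high
- holder_mouth (a point): centre of the holder's open top, 54 mm above the gauge's underside, gauge axes. Deep inside is a rigid rubber seat (seat_c0) on a set screw: its top is anywhere from 14 to 24 mm above the gauge's underside and must be felt. Below 40 mm stops at x = +-16.5 mm leave the cell 1.5 mm play, a wall on the -y side has its face at y = -15 mm; above 40 mm all three flare out by 6 mm
- shoe_face (a point): centre of the white spring shoe's face, at y = +11 mm in the gauge frame at rest, 26 mm up; its sloped top runs from there at 35 mm height to y = +19 mm at 54 mm. The cell's foot wedges it back 4 mm along +y (4 N at rest, 7 N then). Wedging past the slope takes up to 20 N down, a smaller drag lasts to the seat, so the cell does not sink by itself and resistance need not mean it is home
- sanding_center (a point): wooden sanding block 62 x 105 x 30 mm lying on the table, bystander; the point is its centre
- screwdriver_center (a point): yellow-handled screwdriver, 198 mm long and about 25 mm thick, lying on the table, bystander; the point is about its centre
Not all that is in view belongs to the job. What is shaped like the part that bears cell_center but brown or yellow is not meant.

How it is judged (in metres and radians):
On the way:
1. the cell, clear faces square to the light path, is held pressed on the seat with 3 to 30 N for 0.4 s (contact force between cell and seat_c0 between 3 and 30 N and contact force between cell and the fingers above 1 N and angle between the x axis of cell_center and the x axis of gauge, either way round below 0.07 rad and z of seat_c0 in the frame of cell_center above -0.0495 m), for 0.4 s.
At the end, for the whole second after the job is handed in: The tall cell stands at rest in the gauge's holder, released: its underside within 1.5 mm of the seat, its axis within 4 mm of the holder's, upright within 0.05 rad, its clear faces square to the light path within 0.07 rad (either way round) (z of seat_c0 in the frame of cell_center above -0.0495 m and horizontal distance between cell_center and gauge below 0.004 m and angle between the x axis of cell_center and the x axis of gauge, either way round below 0.07 rad and angle between cell_center's own z axis and vertical below 0.05 rad and linear speed of cell below 0.01 m/s); the robot touches nothing.
It fails at once if the seat was pressed with more than 30 N (contact force between cell and seat_c0 above 30 N).
It fails at once if the spare cell was moved by more than 15 mm (distance of spare_center from where it was at the start of the episode above 0.015 m).
It fails at once if the sanding block was moved by more than 20 mm (distance of sanding_center from where it was at the start of the episode above 0.02 m).
It fails at once if the screwdriver was moved by more than 20 mm (distance of screwdriver_center from where it was at the start of the episode above 0.02 m).
It also fails if it takes over 56 s, if anything falls off the work surface, if the arm or the gripper's body presses on something with over 40 N, if the wrist force passes 120 N, or if a joint passes its speed limit or range.

ROBOT

A 7-joint arm with a two-finger parallel gripper is mounted at the origin on a cart in front of the work surface, level with it; the furniture and walls round the work are solid. World frame = base frame: x ahead of the robot, y to its left, z up, the work surface at z = 0. Lengths are in mm, angles in degrees, forces in N, time in s.
With the tool pointing down it reaches from about 400 to 850 mm from the base axis. Payload 4.4 kg.
Tool frame: the origin (TCP) lies at the very end of the fingers, on their centre line; the grasp point (between the pads) lies 19 mm behind it; z points along the fingers, y is the line along which they close (so a half turn about z gives the same grasp; the last joint's range is limited). The gripper opens to 94 mm and grips with 3 to 60 N. Pads are 16 mm wide; open, the fingers measure 119 mm over their backs; the gripper's body (75 mm by 177 mm) begins 78 mm behind the grasp point.
Start: joints at [-70.921, 36.005, 2.206, 86.941, -1.547, 57.084, -1.146], TCP at [252.381, 599.018, 205.478] pointing down, gripper open.
Joint ranges: [-175.42, 175.42], [-21.48, 121.26], [-71.46, 75.88], [10.55, 141.38], [-63.04, 243.04], [13.31, 113.54], [-168.57, 168.57]. Speed limits (degrees/s): [147.25, 147.25, 180, 180, 180, 180, 180].

INTERFACE

Orientations are given as a 3x3 rotation matrix whose columns are the frame's x, y, z axes.
In Python, from plant import readout, optics, workorder gives the robot as it stands.
- The arm moves only by the tool jog_arm, never from a script. Its argument "rows" is a list of rows, each a list of 3 entries, a list of its own where there are three numbers: the shift along the tool's x, y, z in m, then the turn, a rotation vector about the tool's x, y, z in degrees, then the finger opening in m, from 0 to 0.094. In form: [[[tx, ty, tz], [ax, ay, az], gripper], ...]. A call has 1 to 20 rows; each row shifts and turns the commanded pose from where the row before left it, along the tool's axes as they then stand; what a row does not reach is not made up. A row lasts 1/8 s, in which the tool goes at most 62.5 mm and 10.7 degrees, less where a joint would pass 70% of its speed; a pose out of reach is approached as far as the arm can. A call with a gripper value outside its range is refused whole. The fingers move at their own pace and stop on an object; "newtons" is the grip in N (left out, the last holds). Time passes only in rows, so rows that do not move let the fingers close. It gives the time, the measured TCP pose, the force, the opening and the grip force at its end, in the units of the state.
- readout.get_state(): the state, without advancing time (a new reading comes with each control period).
- optics.capture(name): name is "scene" or "top" or "wrist"; returns the picture (384x512x3 uint8, red, green, blue); there is no depth.
- optics.camera_params(name): a dict with "fx", "fy", "cx", "cy" (pixels), "k1" (the pictures are not rectified: a ray, as slopes to the right and down, at radius r is drawn at 1 + k1 r^2 times it, then the intrinsics apply), "xyz" and "rotation" of the camera in the world; the wrist camera has in their place "mount" (4x4, takes a point from camera to tool coordinates, whose origin is the TCP and whose axes are the flange's). Camera axes: x right, y up, looking along -z (the intrinsics and any distortion apply to the point x, -y, -z); pixel columns grow to the right and rows downward; lengths in mm; the calibration is good to about 2 mm. A picture is of the moment at which its call begins: read the wrist's pose just before it. camera_params takes no time and is no camera call.
- workorder.finish_job(): hands the job in; it is judged then, once.
The state is a dict: "time_s": time; "joint_positions": joint angles; "joint_velocities": joint speeds; "effort": joint torques, N m; "eef_pos": TCP position; "eef_rot": TCP orientation; "ft_force": force on the tool from outside, world axes, zero at the start; "torque": the same for the moment, N m; "opening": finger opening in mm; "grip_force": force on a finger pad.
Only numpy, scipy, OpenCV 4.12 (cv2) and the standard library are available. Lean on these libraries where they do the work, as an engineer would, in place of code of your own. Each camera call takes 0.05 s, during which the arm holds its last target. There are 200 camera calls.

## Working session

There is one attempt and no reset: what is moved stays moved. The work goes in short steps, Python scripts to look and compute and a tool call to move; the robot and the scene stay as the last step left them, time stands still between calls to the robot, and variables do not carry over. Pictures are saved under pics/ and viewed, at most 10 in all, crops included, and the job is handed in when it is done.

Besides the shell and the picture viewer there is one more tool, called in YAML: its name, and indented under it one key for each argument. jog_arm: Moves the arm, as the interface text tells. Its arguments: {"type":"object","properties":{"rows":{"type":"array","items":{"type":"array"}},"newtons":{"type":"number"}},"required":["rows"]}

```bash
mkdir -p pics; cat > h.py <<'E'
import numpy as np, cv2
from plant import readout, optics, workorder
def cap(n,fn=None):
    im=np.array(optics.capture(n)); 
    if fn: cv2.imwrite('pics/'+fn,im[:,:,::-1])
    return im
def cam(n,st=None):
    p=optics.camera_params(n)
    if 'mount' in p:
        st=st or readout.get_state(); M=np.array(p['mount']); R=np.array(st['eef_rot']); 
        return p,R@M[:3,:3],R@M[:3,3]+np.array(st['eef_pos'])
    return p,np.array(p['rotation']),np.array(p['xyz'])
def ray(c,uv):
    p,R,o=c; d=np.array([(uv[0]-p['cx'])/p['fx'],(uv[1]-p['cy'])/p['fy']]); s=d.copy()
    for _ in range(20): s=d/(1+p['k1']*(s@s))
    return o,R@np.array([s[0],-s[1],-1])
def onz(c,uv,z):
    o,d=ray(c,uv); return o+d*(z-o[2])/d[2]
def proj(c,X):
    p,R,o=c; q=R.T@(np.array(X)-o); s=np.array([q[0]/-q[2],-q[1]/-q[2]]); s=s*(1+p['k1']*(s@s))
    return np.array([p['fx']*s[0]+p['cx'],p['fy']*s[1]+p['cy']])
E
python3 - <<'E'
from h import *
np.set_printoptions(precision=3,suppress=True)
s=readout.get_state(); print(s['time_s'],s['eef_pos'],s['eef_rot'],s['opening'],s['ft_force'])
for n in('top','scene','wrist'):
    cap(n,n+'0.png'); print(optics.camera_params(n))
E
```

```text
0.0 [252.111 598.421 204.569] [[-0.922  0.388 -0.001]
 [ 0.388  0.922 -0.002]
 [-0.    -0.002 -1.   ]] 94.04914096601988 [ 0.56  -0.272  0.775]
{'fx': 456.7613837163675, 'fy': 456.7613837163675, 'cx': 243.53388777210927, 'cy': 189.05124079349244, 'k1': -0.13501446395706085, 'xyz': array([437.509,  62.546, 914.833]), 'rotation': array([[ 0.014,  0.994, -0.104],
       [-0.999,  0.011, -0.031],
       [-0.029,  0.105,  0.994]])}
{'fx': 429.75159267695915, 'fy': 429.75159267695915, 'cx': 245.83743919871998, 'cy': 197.6924883575432, 'k1': -0.13757172906880819, 'xyz': array([ 185.227, -597.776,  446.818]), 'rotation': array([[ 0.882,  0.237, -0.407],
       [-0.47 ,  0.396, -0.788],
       [-0.025,  0.887,  0.461]])}
{'fx': 275.1553343282339, 'fy': 275.1553343282339, 'cx': 260.2726769039867, 'cy': 185.79285138820157, 'k1': -0.003652689784645663, 'mount': array([[  -0.001,    0.958,    0.285,   82.79 ],
       [   1.   ,    0.001,   -0.   ,   -0.907],
       [  -0.   ,    0.285,   -0.958, -179.136],
       [   0.   ,    0.   ,    0.   ,    1.   ]])}
```

View pics/top0.png

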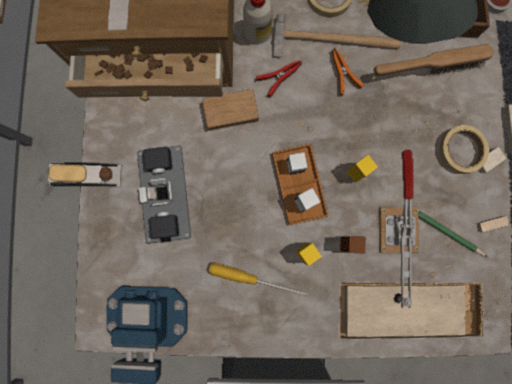

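View pics/scene0.png

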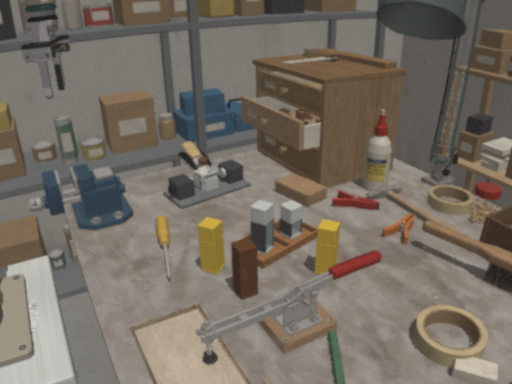

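Top view: the tray is at (299,184) with white caps at (297,161) and (308,199), and the gauge is at (163,194). The yellow and brown blocks at (366,166), (310,254) and (352,244) are decoys. In the scene view the taller capped cell at (262,228) is the one nearer the robot, so it should be top pixel (308,199). I'll check that by height and in an enlarged crop.

```bash
python3 - <<'E'
from h import *
np.set_printoptions(precision=1,suppress=True)
t=cv2.imread('pics/top0.png'); s=cv2.imread('pics/scene0.png')
a=cv2.resize(t[135:255,130:330],None,fx=4,fy=4,interpolation=cv2.INTER_CUBIC)[:,:]
b=cv2.resize(s[160:280,160:320],None,fx=3,fy=3,interpolation=cv2.INTER_CUBIC)
cv2.imwrite('pics/cropA.png',a); cv2.imwrite('pics/cropB.png',b)
c=cam('top')
hsv=cv2.cvtColor(t,cv2.COLOR_BGR2HSV)
m=((hsv[...,2]>165)&(hsv[...,1]<45)).astype('uint8'); m[:140]=0;m[230:]=0;m[:,:130]=0;m[:,330:]=0
for k in cv2.findContours(m,0,1)[0]:
    if cv2.contourArea(k)>15:
        r=cv2.minAreaRect(k); bx=cv2.boxPoints(r)
        print('white',r[0],r[1],r[2],[onz(c,r[0],z) for z in (92,64,54)])
# gauge/tray outlines
m2=((hsv[...,1]>110)&(hsv[...,0]<18)&(hsv[...,2]>60)).astype('uint8'); m2[:,:265]=0;m2[:,332:]=0;m2[:140]=0;m2[230:]=0
k=max(cv2.findContours(cv2.morphologyEx(m2,3,np.ones((5,5))),0,1)[0],key=cv2.contourArea); r=cv2.minAreaRect(k)
bx=[onz(c,p,16)[:2] for p in cv2.boxPoints(r)]; print('tray',r); print(np.array(bx),np.mean(bx,0))
# gauge: bluish-grey & dark
px=t[175,180],t[200,180],t[240,200],t[150,200]; print(px)
E
```

```text
white (309.1226501464844, 198.32073974609375) (16.026216506958008, 16.026216506958008) 60.945396423339844 [array([508.5, -30.8,  92. ]), array([510.9, -34. ,  64. ]), array([511.8, -35.1,  54. ])]
white (142.5, 194.5) (13.0, 5.0) 90.0 [array([511.8, 273.2,  92. ]), array([514.4, 280.3,  64. ]), array([515.3, 282.9,  54. ])]
white (297.8719787597656, 160.79600524902344) (14.758050918579102, 15.2052640914917) 79.69515228271484 [array([576.9, -10.4,  92. ]), array([581.6, -12.9,  64. ]), array([583.3, -13.8,  54. ])]
tray ((299.5655517578125, 183.77865600585938), (74.953125, 40.82625961303711), 76.75948333740234)
[[607.   36.3]
 [626.9 -43.2]
 [481.4 -76.7]
 [462.2   1.4]] [544.4 -20.5]
(array([100, 101, 101], dtype=uint8), array([95, 98, 97], dtype=uint8), array([ 98, 109, 121], dtype=uint8), array([110, 120, 130], dtype=uint8))
```

View pics/cropA.png

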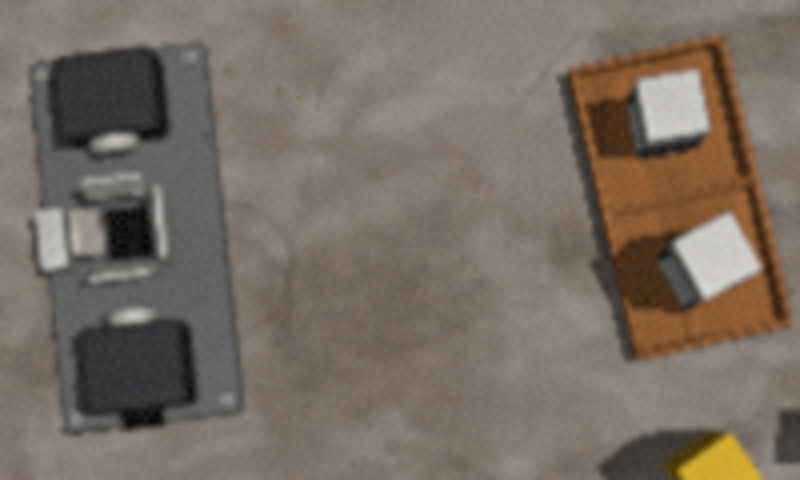

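View pics/cropB.png

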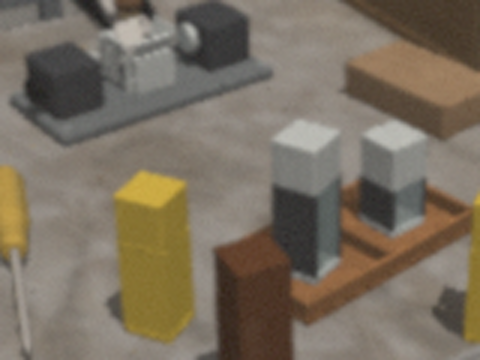

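Crop A shows the gauge with the white shoe on its left (+y) side and x running up the image at about +5° world. Crop B shows the candidates: the capped glass cells (tall at left, short at right), yellow blocks and a brown block. Only the left capped cell is tall with glass and dark plates, so it is the target: top (309,198), world about (508,-30). Its dark face points to about -147° and its clear face to about -57°. I'm going above it with the fingers closing along 33°.

jog_arm:
  rows:
    - [[-0.03,-0.03,0],[0,0,0],0.064]
    - [[-0.03,-0.03,0],[0,0,0],0.064]
    - [[-0.03,-0.03,0],[0,0,0],0.064]
    - [[-0.03,-0.03,0],[0,0,0],0.064]
    - [[-0.03,-0.03,0],[0,0,0],0.064]
    - [[-0.03,-0.03,0],[0,0,0],0.064]
    - [[-0.03,-0.03,0],[0,0,0],0.064]
    - [[-0.03,-0.03,0],[0,0,0],0.064]
    - [[-0.03,-0.03,0],[0,0,0],0.064]
    - [[-0.03,-0.03,0],[0,0,0],0.064]
    - [[-0.03,-0.03,0],[0,0,0],0.064]
    - [[-0.03,-0.03,0],[0,0,0],0.064]
    - [[-0.03,-0.03,0],[0,0,0],0.064]
    - [[-0.03,-0.03,0],[0,0,0],0.064]
    - [[-0.03,-0.03,0],[0,0,0],0.064]
    - [[-0.03,-0.03,0],[0,0,0],0.064]
    - [[0,0,0],[0,0,8.5],0.064]
    - [[0,0,0],[0,0,8.5],0.064]
    - [[0,0,0],[0,0,8.5],0.064]
    - [[0,0,0],[0,0,8.5],0.064]

```text
time_s: 2.65
eef_pos: [508.1, -29.7, 205.3]
eef_rot: [[-0.543, 0.84, -0.001], [0.84, 0.543, 0.0], [0.0, -0.0, -1.0]]
ft_force: [0.5, -0.3, 0.8]
opening: 64.1
grip_force: 0.0
```

```bash
python3 - <<'E'
from h import *
np.set_printoptions(precision=3,suppress=True)
s=readout.get_state(); print(s['time_s'],s['eef_pos'],s['eef_rot'],s['opening'],s['joint_positions'])
im=cap('wrist','w1.png'); c=cam('wrist',s)
print('pred cell top',proj(c,[508,-30,96]))
hsv=cv2.cvtColor(im,cv2.COLOR_RGB2HSV)
m=((hsv[...,2]>150)&(hsv[...,1]<40)).astype('uint8')
for k in cv2.findContours(m,0,1)[0]:
    if cv2.contourArea(k)>300:
        r=cv2.minAreaRect(k); bx=np.array([onz(c,p,96)[:2] for p in cv2.boxPoints(r)])
        e=bx[1]-bx[0]; f=bx[2]-bx[1]
        print(r,bx.mean(0),np.linalg.norm(e),np.linalg.norm(f),np.degrees(np.arctan2(e[1],e[0])),np.degrees(np.arctan2(f[1],f[0])))
E
```

```text
2.65 [508.101 -29.742 205.271] [[-0.543  0.84  -0.001]
 [ 0.84   0.543  0.   ]
 [ 0.    -0.    -1.   ]] 64.0793047396115 [-10.657  25.181  15.422 109.461  -8.973  46.54   42.422]
pred cell top [260.389 182.975]
((212.5, 354.5), (13.0, 35.0), 90.0) [ 583.649 -265.712] 46.49958094141875 22.29684234818039 32.873882922403475 -59.01066488332947
((280.0, 344.0), (34.0, 104.0), 90.0) [ 650.042 -202.427] 134.3773922036773 56.863745256884044 32.79913507536472 -52.88804441406914
((317.8999938964844, 197.1999969482422), (24.149532318115234, 26.385601043701172), 26.56505012512207) [570.522  -9.439] 29.67529863978882 27.360756194543278 99.65056062455055 6.0666042320301905
((71.6675796508789, 204.03189086914062), (164.61647033691406, 126.7796859741211), 77.58255767822266) [ 347.741 -172.951] 136.3099919572132 187.46916449728312 44.335183671117 -52.67500103261653
((255.50003051757812, 147.99996948242188), (295.99993896484375, 510.99993896484375), 90.0) [496.039 -21.342] 467.323636577226 331.1257389707001 32.801876326602994 -42.63289601802914
((10.0, 30.0), (60.0, 20.0), 90.0) [229.459 -32.52 ] 18.387626052400996 51.962484214541256 32.578877330972915 -70.99322527366364
```

View pics/w1.png

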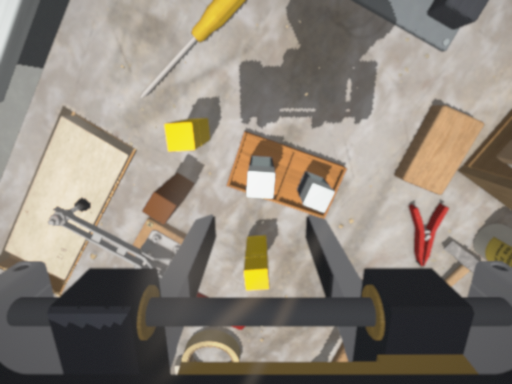

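The wrist view shows the tall cell's cap at (261,182), square to the image and within a pixel of the prediction. The spare is at (317,193) and the decoys are clear of the fingers. One tighter fit of the cap follows.

```bash
python3 - <<'E'
from h import *
np.set_printoptions(precision=2,suppress=True)
im=cv2.imread('pics/w1.png')[:,:,::-1].copy(); c=cam('wrist')
print(im[182,261],im[190,317])
m=(im.min(2)>195).astype('uint8'); m[:150]=0;m[215:]=0;m[:,:235]=0;m[:,345:]=0
for k in cv2.findContours(m,0,1)[0]:
    if cv2.contourArea(k)>200:
        r=cv2.minAreaRect(k)
        for z in(96,68):
            bx=np.array([onz(c,p,z)[:2] for p in cv2.boxPoints(r)]); e=bx[1]-bx[0]; f=bx[2]-bx[1]
            print(r,z,bx.mean(0),np.linalg.norm(e),np.linalg.norm(f),np.degrees(np.arctan2(e[1],e[0])))
E
```

```text
[244 245 245] [241 243 242]
((318.3000183105469, 197.40000915527344), (23.25510597229004, 24.59674835205078), 26.56505012512207) 96 [571.18  -9.49] 27.67861556234873 26.38492149703469 99.47025258125642
((318.3000183105469, 197.40000915527344), (23.25510597229004, 24.59674835205078), 26.56505012512207) 68 [581.63 -14.26] 30.365478971453157 28.94620134005235 99.47025258125679
((260.1370544433594, 184.58120727539062), (27.145126342773438, 26.503902435302734), 4.085616588592529) 96 [508.94 -31.74] 30.130420822401884 29.237300641103356 117.84499285606213
((260.1370544433594, 184.58120727539062), (27.145126342773438, 26.503902435302734), 4.085616588592529) 68 [513.35 -38.67] 33.05528984362393 32.07547125323566 117.8449928560621
```

jog_arm:
  rows:
    - [[-0.001,-0.0005,0.02],[0,0,4.5],0.064]
    - [[0,0,0.025],[0,0,0],0.064]
    - [[0,0,0.025],[0,0,0],0.064]
    - [[0,0,0.025],[0,0,0],0.064]
    - [[0,0,0.02],[0,0,0],0.064]
    - [[0,0,0.015],[0,0,0],0.064]
    - [[0,0,0.005],[0,0,0],0.064]
    - [[0,0,0],[0,0,0],0.064]
    - [[0,0,0],[0,0,0],0.02]
    - [[0,0,0],[0,0,0],0.02]
    - [[0,0,0],[0,0,0],0.02]
    - [[0,0,0],[0,0,0],0.02]
    - [[0,0,0],[0,0,0],0.02]
    - [[0,0,0],[0,0,0],0.02]
  newtons: 50

```text
time_s: 4.45
eef_pos: [508.6, -30.8, 70.7]
eef_rot: [[-0.479, 0.878, 0.0], [0.878, 0.479, 0.0], [-0.0, 0.0, -1.0]]
ft_force: [-0.3, 0.2, 3.6]
opening: 29.8
grip_force: 50.0
```

```bash
python3 - <<'E'
from h import *
np.set_printoptions(precision=1,suppress=True)
c=cam('top')
f=lambda x,y,z:onz(c,(x/4+129.6,y/4+134.6),z)
b=np.array([f(*p,10)[:2] for p in[(34,66),(205,42),(242,408),(68,432)]]); print(b,b.mean(0))
for i in range(4):
    e=b[(i+1)%4]-b[i]; print(np.linalg.norm(e),np.degrees(np.arctan2(e[1],e[0])))
t=cv2.imread('pics/top0.png'); m=(t.max(2)<62).astype('uint8'); m[:140]=0;m[245:]=0;m[:,:140]=0;m[:,182:]=0
for k in cv2.findContours(m,0,1)[0]:
    if cv2.contourArea(k)>25:
        r=cv2.minAreaRect(k); print(r,onz(c,r[0],50),onz(c,r[0],54))
E
```

```text
[[608.1 306.9]
 [620.8 219. ]
 [436.5 195.2]
 [422.9 282.5]] [522.1 250.9]
88.81706348398001 -81.72950166221528
185.8479052297499 -172.6320609223067
88.41759088141997 98.86088843332384
186.7529555431685 7.496324926162792
((163.30157470703125, 228.32492065429688), (25.88698959350586, 29.50493049621582), 86.42366790771484) [451.3 241.2  50. ] [451.3 240.4  54. ]
((161.8841552734375, 192.4573211669922), (14.135236740112305, 11.153585433959961), 83.6598129272461) [520.  246.1  50. ] [519.6 245.2  54. ]
((156.3754119873047, 159.6911163330078), (23.19298553466797, 29.093469619750977), 83.2901611328125) [583.7 259.1  50. ] [583.1 258.2  54. ]
```

jog_arm:
  rows:
    - [[0,0,-0.01],[0,0,0],0.02]
    - [[0,0,-0.025],[0,0,0],0.02]
    - [[0,0,-0.03],[0,0,0],0.02]
    - [[0,0,-0.03],[0,0,0],0.02]
    - [[0,0,-0.015],[0,0,0],0.02]
    - [[0,0,0],[0,0,-9],0.02]
    - [[0,0,0],[0,0,-9],0.02]
    - [[0,0,0],[0,0,-9],0.02]
    - [[0,0,0],[0,0,-9],0.02]
    - [[0,0,0],[0,0,-9],0.02]
    - [[0,0,0],[0,0,-9],0.02]
    - [[0,0,0],[0,0,-9],0.02]
    - [[0,0,0],[0,0,-4],0.02]
    - [[0,0,0],[0,0,0],0.02]

```text
time_s: 6.2
eef_pos: [507.8, -31.0, 180.0]
eef_rot: [[-0.995, -0.097, -0.001], [-0.097, 0.995, 0.0], [0.001, 0.0, -1.0]]
ft_force: [0.2, 0.9, -1.5]
opening: 29.6
grip_force: 50.0
```

jog_arm:
  rows:
    - [[-0.005,0.02,0],[0,0,-2],0.02]
    - [[-0.01,0.03,0],[0,0,0],0.02]
    - [[-0.01,0.04,0],[0,0,0],0.02]
    - [[-0.01,0.04,0],[0,0,0],0.02]
    - [[-0.01,0.04,0],[0,0,0],0.02]
    - [[-0.01,0.04,0],[0,0,0],0.02]
    - [[-0.01,0.03,0],[0,0,0],0.02]
    - [[-0.009,0.03,0],[0,0,0],0.02]
    - [[0,0.01,0],[0,0,0],0.02]
    - [[0,0,0],[0,0,0],0.02]
    - [[0,0,0],[0,0,0],0.02]

```text
time_s: 7.58
eef_pos: [545.1, 254.8, 180.4]
eef_rot: [[-0.991, -0.132, -0.0], [-0.132, 0.991, -0.001], [0.001, -0.001, -1.0]]
ft_force: [-0.8, -0.4, -2.3]
opening: 29.6
grip_force: 50.0
```

```bash
python3 - <<'E'
from h import *
np.set_printoptions(precision=3,suppress=True)
s=readout.get_state(); print(s['time_s'],s['eef_pos'],s['eef_rot'],s['joint_positions'])
im=cap('wrist','w2.png'); c=cam('wrist',s)
u=proj(c,[519,250,54]).astype(int); print(u)
x0,y0=max(u[0]-100,0),max(u[1]-75,0); print(x0,y0)
cv2.imwrite('pics/w2c.png',cv2.resize(im[y0:y0+150,x0:x0+200,::-1],None,fx=4,fy=4,interpolation=cv2.INTER_CUBIC))
E
```

```text
7.575 [545.084 254.776 180.379] [[-0.991 -0.132 -0.   ]
 [-0.132  0.991 -0.001]
 [ 0.001 -0.001 -1.   ]] [-25.675  33.567  -3.305  96.463   2.459  50.098  67.555]
[260 156]
160 81
```

View pics/w2c.png

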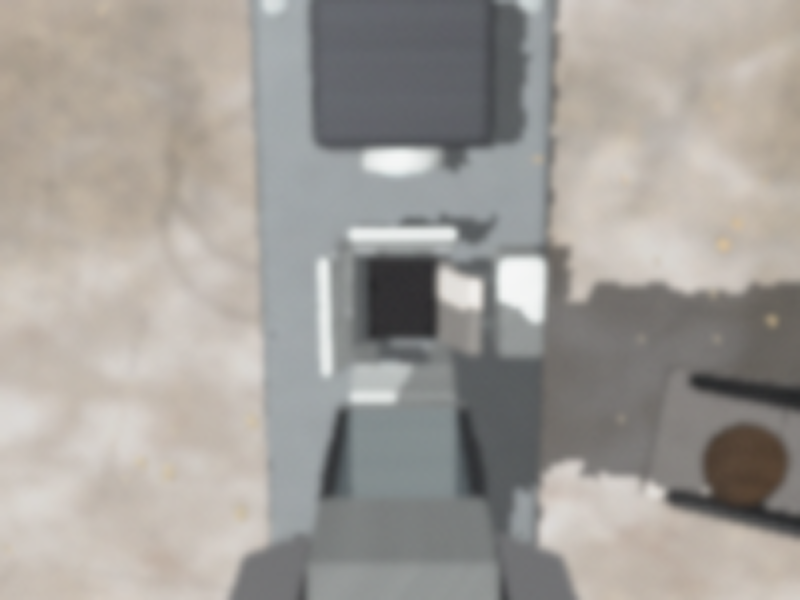

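The holder mouth is clear in the view: the -y wall's inner edge is at crop x≈333, the shoe slope spans x 437–485, and the stops' inner edges are at y≈241 and ≈390. The base edges lie symmetric about the vertical, so yaw is nearly right, and the cell hangs centred at x≈402. Now to numbers.

```bash
python3 - <<'E'
from h import *
np.set_printoptions(precision=1,suppress=True)
s=readout.get_state(); c=cam('wrist',s); R=np.array(s['eef_rot']);T=np.array(s['eef_pos'])
g=lambda x,y,z:(R.T@(onz(c,(x/4+159.625,y/4+80.625),z)-T))
for n,p,q in [('wall in y-21',(333,315,54),1),('wall out',(318,315,54),1),('shoe top y19',(485,310,54),1),('shoe 35 y11',(437,310,35),1),('-x stop in x-22.5',(405,241,54),0),('-x out',(405,228,54),0),('+x in',(370,390,54),0),('+x out',(370,403,54),0),('lamp house near edge x-46',(405,146,50),0),('lamp L y-25',(312,70,50),1),('lamp R y25',(493,70,50),1),('stop yL',(348,235,54),1),('stop yR',(458,235,54),1),
 ('base L top y-46',(255,20,10),1),('base L bot',(267,400,10),1),('base R top',(550,20,10),1),('base R mid',(546,200,10),1)]:
    print(n,g(*p)[:2])
b=s['eef_pos'][2]-66.7; print('cell bottom z',b)
for n,p in[('L',(350,420)),('R',(456,420)),('topL edge',(402,403)),('far-top mid cap foot',(402,497))]: print(n,g(*p,b)[:2],g(*p,b+62)[:2])
# base-edge lines fitted by Sobel
im=cv2.imread('pics/w2.png',0).astype(float); gx=cv2.Sobel(im,cv2.CV_64F,1,0,ksize=3)
for n,lo,hi,sg in(('L',218,232,-1),):
    P=[]
    for y in range(85,180,3):
        x=lo+np.argmax(sg*gx[y,lo:hi]); P.append(R.T@(onz(c,(x,y),10)-T))
    P=np.array(P); v=cv2.fitLine(P[:,:2].astype('float32'),cv2.DIST_HUBER,0,.01,.01).ravel(); print(n,v,np.degrees(np.arctan2(v[1],v[0])))
E
```

```text
wall in y-21 [ 23.3 -20.7]
wall out [ 23.3 -24.9]
shoe top y19 [24.7 22.1]
shoe 35 y11 [21.1  9.2]
-x stop in x-22.5 [44.1 -0.4]
-x out [47.6 -0.4]
+x in [  1.5 -10.5]
+x out [ -2.4 -10.5]
lamp house near edge x-46 [69.4 -0.4]
lamp L y-25 [ 89.2 -25.3]
lamp R y25 [89.2 23.2]
stop yL [ 45.7 -16.1]
stop yR [45.7 14.2]
base L top y-46 [104.3 -45.2]
base L bot [-13.7 -45.8]
base R top [104.2  43.1]
base R mid [51.1 43.8]
cell bottom z 113.77408484167564
L [ 10.3 -13.4] [ 28.7 -10.3]
R [10.2 11.3] [28.7  8.2]
topL edge [14.4 -1.3] [31.8 -1.2]
far-top mid cap foot [-8.9 -1.3] [14.4 -1.3]
L [  1.    0.   50.3 -47.3] 0.02120108
```

jog_arm:
  rows:
    - [[0.01,0.0005,0],[0,0,0],0.02]
    - [[0.01,0,0],[0,0,0],0.02]
    - [[0.0032,0,0],[0,0,0],0.02]
    - [[0,0,0.02],[0,0,0],0.02]
    - [[0,0,0.02],[0,0,0],0.02]
    - [[0,0,0.01],[0,0,0],0.02]
    - [[0,0,0.005],[0,0,0],0.02]
    - [[0,0,0],[0,0,0],0.02]
    - [[0,0,0],[0,0,0],0.02]
    - [[0,0,0],[0,0,0],0.02]

```text
time_s: 8.88
eef_pos: [522.5, 254.0, 126.0]
eef_rot: [[-0.991, -0.133, 0.001], [-0.133, 0.991, 0.001], [-0.001, 0.0, -1.0]]
ft_force: [0.4, 0.4, -2.0]
opening: 29.6
grip_force: 50.0
```

```bash
python3 - <<'E'
from h import *
np.set_printoptions(precision=3,suppress=True)
s=readout.get_state(); print(s['time_s'],s['eef_pos'],s['ft_force'])
w=cap('wrist'); sc=cap('scene'); c=cam('scene'); u=proj(c,[520,250,70]).astype(int);print(u)
a=cv2.resize(sc[u[1]-50:u[1]+50,u[0]-65:u[0]+65],None,fx=4,fy=4,interpolation=cv2.INTER_CUBIC)
cv2.imwrite('pics/s3.png',a[:,:,::-1])
E
```

```text
8.875 [522.524 254.024 126.003] [ 0.441  0.415 -1.987]
[204 162]
```

View pics/s3.png

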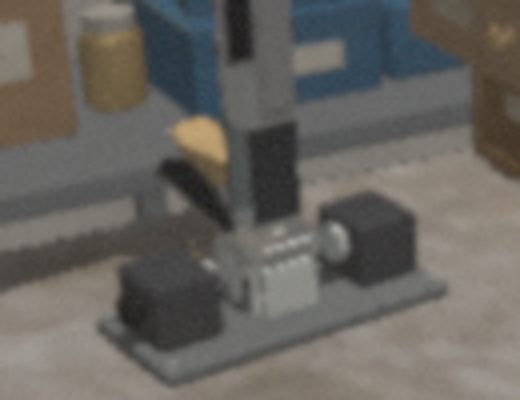

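The cell hangs upright over the holder, dark plate toward −y, at crop (270,170) above the holder at (280,265). I'll go slowly into the flare while watching lateral forces.

jog_arm:
  rows:
    - [[0,0,0.002],[0,0,0],0.02]
    - [[0,0,0.002],[0,0,0],0.02]
    - [[0,0,0.002],[0,0,0],0.02]
    - [[0,0,0.002],[0,0,0],0.02]
    - [[0,0,0.002],[0,0,0],0.02]
    - [[0,0,0.001],[0,0,0],0.02]
    - [[0,0,0.001],[0,0,0],0.02]
    - [[0,0,0.001],[0,0,0],0.02]
    - [[0,0,0],[0,0,0],0.02]

```text
time_s: 10.1
eef_pos: [522.6, 252.8, 112.6]
eef_rot: [[-0.991, -0.133, 0.0], [-0.133, 0.991, -0.001], [-0.0, -0.001, -1.0]]
ft_force: [0.9, -4.6, 2.6]
opening: 29.5
grip_force: 50.0
```

jog_arm:
  rows:
    - [[0,0,0.001],[0,0,0],0.02]
    - [[0,0,0.001],[0,0,0],0.02]
    - [[0,0,0.001],[0,0,0],0.02]
    - [[0,0,0],[0,0,0],0.02]

```text
time_s: 10.6
eef_pos: [522.5, 253.2, 109.5]
eef_rot: [[-0.991, -0.133, 0.0], [-0.133, 0.991, -0.001], [-0.0, -0.001, -1.0]]
ft_force: [2.1, -5.3, 3.1]
opening: 29.9
grip_force: 50.0
```

jog_arm:
  rows:
    - [[0,0,0.001],[0,0,0],0.02]
    - [[0,0,0.001],[0,0,0],0.02]
    - [[0,0,0.001],[0,0,0],0.02]
    - [[0,0,0.001],[0,0,0],0.02]
    - [[0,0,0],[0,0,0],0.02]

```text
time_s: 11.22
eef_pos: [522.6, 252.8, 105.5]
eef_rot: [[-0.991, -0.133, 0.0], [-0.133, 0.991, -0.001], [-0.0, -0.001, -1.0]]
ft_force: [1.7, -6.9, 3.6]
opening: 29.6
grip_force: 50.0
```

jog_arm:
  rows:
    - [[0,0,0.001],[0,0,0],0.02]
    - [[0,0,0.001],[0,0,0],0.02]
    - [[0,0,0.001],[0,0,0],0.02]
    - [[0,0,0.001],[0,0,0],0.02]
    - [[0,0,0.001],[0,0,0],0.02]
    - [[0,0,0],[0,0,0],0.02]

```text
time_s: 11.98
eef_pos: [522.9, 253.0, 102.1]
eef_rot: [[-0.991, -0.132, 0.001], [-0.132, 0.991, -0.001], [-0.001, -0.001, -1.0]]
ft_force: [-0.6, -7.0, 15.0]
opening: 30.0
grip_force: 50.0
```

jog_arm:
  rows:
    - [[0,0,0.0005],[0,0,0],0.02]
    - [[0,0,0.0005],[0,0,0],0.02]
    - [[0,0,0],[0,0,0],0.02]
    - [[0,0,0],[0,0,0],0.02]

```text
time_s: 12.48
eef_pos: [522.9, 252.2, 99.3]
eef_rot: [[-0.991, -0.132, 0.001], [-0.132, 0.991, -0.002], [-0.001, -0.002, -1.0]]
ft_force: [2.4, -7.1, 1.7]
opening: 29.6
grip_force: 50.0
```

jog_arm:
  rows:
    - [[0,0,0.001],[0,0,0],0.02]
    - [[0,0,0.001],[0,0,0],0.02]
    - [[0,0,0.001],[0,0,0],0.02]
    - [[0,0,0.001],[0,0,0],0.02]
    - [[0,0,0],[0,0,0],0.02]

```text
time_s: 13.1
eef_pos: [522.1, 252.0, 94.8]
eef_rot: [[-0.991, -0.132, -0.001], [-0.132, 0.991, -0.003], [0.001, -0.002, -1.0]]
ft_force: [2.1, -7.1, 0.2]
opening: 29.7
grip_force: 50.0
```

jog_arm:
  rows:
    - [[0,0,0.0005],[0,0,0],0.02]
    - [[0,0,0.0005],[0,0,0],0.02]
    - [[0,0,0.0005],[0,0,0],0.02]
    - [[0,0,0.0005],[0,0,0],0.02]
    - [[0,0,0.0005],[0,0,0],0.02]
    - [[0,0,0],[0,0,0],0.02]

```text
time_s: 13.85
eef_pos: [521.9, 251.9, 92.3]
eef_rot: [[-0.991, -0.132, -0.001], [-0.132, 0.991, -0.003], [0.002, -0.002, -1.0]]
ft_force: [0.5, -6.8, 1.0]
opening: 29.6
grip_force: 50.0
```

jog_arm:
  rows:
    - [[0,0,0.0005],[0,0,0],0.02]
    - [[0,0,0.0005],[0,0,0],0.02]
    - [[0,0,0.0005],[0,0,0],0.02]
    - [[0,0,0],[0,0,0],0.02]

```text
time_s: 14.35
eef_pos: [521.8, 251.9, 90.7]
eef_rot: [[-0.991, -0.132, -0.001], [-0.132, 0.991, -0.003], [0.002, -0.002, -1.0]]
ft_force: [-0.2, -5.5, 1.3]
opening: 29.8
grip_force: 50.0
```

jog_arm:
  rows:
    - [[0,0,0.0005],[0,0,0],0.02]
    - [[0,0,0.0005],[0,0,0],0.02]
    - [[0,0,0.0005],[0,0,0],0.02]
    - [[0,0,0],[0,0,0],0.02]

```text
time_s: 14.85
eef_pos: [521.9, 252.0, 90.4]
eef_rot: [[-0.991, -0.132, -0.001], [-0.132, 0.991, -0.002], [0.001, -0.002, -1.0]]
ft_force: [-0.2, -8.4, 9.2]
opening: 29.7
grip_force: 50.0
```

jog_arm:
  rows:
    - [[0,0,0.0005],[0,0,0],0.02]
    - [[0,0,0.0003],[0,0,0],0.02]
    - [[0,0,0],[0,0,0],0.02]
    - [[0,0,0],[0,0,0],0.02]

```text
time_s: 15.35
eef_pos: [522.0, 252.0, 90.4]
eef_rot: [[-0.991, -0.132, -0.001], [-0.132, 0.991, -0.002], [0.001, -0.002, -1.0]]
ft_force: [-1.7, -8.5, 15.3]
opening: 29.8
grip_force: 50.0
```

jog_arm:
  rows:
    - [[0,0,0.0004],[0,0,0],0.02]
    - [[0,0,0.0004],[0,0,0],0.02]
    - [[0,0,0],[0,0,0],0.02]
    - [[0,0,0],[0,0,0],0.02]
    - [[0,0,0],[0,0,0],0.02]
    - [[0,0,0],[0,0,0],0.02]

```text
time_s: 16.1
eef_pos: [522.1, 252.0, 90.4]
eef_rot: [[-0.991, -0.132, -0.0], [-0.132, 0.991, -0.002], [0.001, -0.002, -1.0]]
ft_force: [-3.2, -8.6, 20.7]
opening: 29.7
grip_force: 50.0
```

```bash
python3 - <<'E'
from h import *
np.set_printoptions(precision=2,suppress=True)
s=readout.get_state(); print(s['time_s'],s['eef_pos'],s['ft_force'],s['torque'])
sc=cap('scene'); c=cam('scene'); u=proj(c,[520,250,70]).astype(int)
a=cv2.resize(sc[u[1]-50:u[1]+50,u[0]-65:u[0]+65],None,fx=4,fy=4,interpolation=cv2.INTER_CUBIC)
cv2.imwrite('pics/s4.png',a[:,:,::-1])
E
```

```text
16.1 [522.11 252.02  90.36] [-3.21 -8.61 20.69] [-2.58  0.95 -0.01]
```

View pics/s4.png

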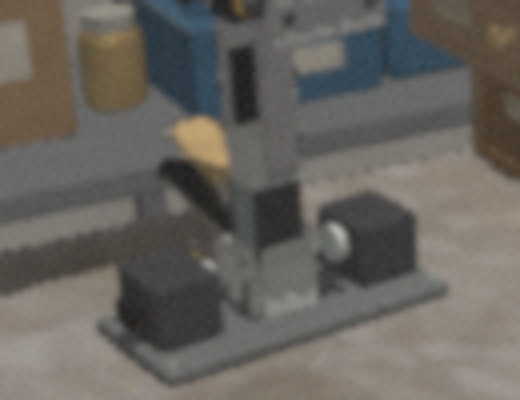

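It holds rigidly: z stays at 90.4 while force rises to about 22 N net, with the underside at z≈24, inside the seat range and above the drag. The picture shows the cell upright, deep in the holder at (280,215). I'll hold a little, ease off, release and back up.

jog_arm:
  rows:
    - [[0,0,-0.0008],[0,0,0],0.02]
    - [[0,0,0],[0,0,0],0.02]
    - [[0,0,0],[0,0,0],0.02]
    - [[0,0,0],[0,0,0],0.02]
    - [[0,0,0],[0,0,0],0.02]
    - [[0,0,0],[0,0,0],0.02]
    - [[0,0,0],[0,0,0],0.02]
    - [[0,0,0],[0,0,0],0.02]

```text
time_s: 17.15
eef_pos: [522.0, 252.0, 90.4]
eef_rot: [[-0.991, -0.132, -0.001], [-0.132, 0.991, -0.002], [0.001, -0.002, -1.0]]
ft_force: [-1.5, -8.1, 15.0]
opening: 29.7
grip_force: 50.0
```

jog_arm:
  rows:
    - [[0,-0.001,-0.0008],[0,0,0],0.02]
    - [[0,0,0],[0,0,0],0.02]
    - [[0,0,0],[0,0,0],0.06]
    - [[0,0,0],[0,0,0],0.06]
    - [[0,0,0],[0,0,0],0.06]
    - [[0,0,0],[0,0,0],0.06]

```text
time_s: 17.9
eef_pos: [522.1, 253.4, 89.8]
eef_rot: [[-0.991, -0.134, -0.0], [-0.134, 0.991, 0.001], [0.0, 0.001, -1.0]]
ft_force: [-1.3, 0.3, 0.1]
opening: 60.0
grip_force: 0.0
```

jog_arm:
  rows:
    - [[0,0,-0.01],[0,0,0],0.06]
    - [[0,0,-0.02],[0,0,0],0.06]
    - [[0,0,-0.03],[0,0,0],0.06]
    - [[0,0,-0.03],[0,0,0],0.06]
    - [[0,0,-0.02],[0,0,0],0.06]
    - [[-0.025,0,-0.01],[0,0,0],0.06]
    - [[-0.02,0,0],[0,0,0],0.06]
    - [[0,0,0],[0,0,0],0.06]
    - [[0,0,0],[0,0,0],0.06]

```text
time_s: 19.02
eef_pos: [565.8, 258.8, 209.9]
eef_rot: [[-0.991, -0.133, -0.001], [-0.133, 0.991, -0.0], [0.001, -0.0, -1.0]]
ft_force: [-0.1, 0.6, 1.2]
opening: 60.2
grip_force: 0.0
```

```bash
python3 - <<'E'
from h import *
np.set_printoptions(precision=2,suppress=True)
s=readout.get_state(); print(s['time_s'],s['eef_pos'],s['ft_force'])
im=cap('wrist'); c=cam('wrist',s); u=proj(c,[522,252,115]).astype(int); print(u)
x0,y0=u[0]-80,max(u[1]-75,0)
A=cv2.resize(im[y0:y0+140,x0:x0+160],None,fx=2.5,fy=3.,interpolation=2)
sc=cap('scene'); c2=cam('scene'); v=proj(c2,[520,250,70]).astype(int)
B=cv2.resize(sc[v[1]-70:v[1]+70,v[0]-65:v[0]+65],None,fx=3,fy=3,interpolation=2)
cv2.imwrite('pics/f.png',np.hstack([A,B])[:,:,::-1])
R=np.array(s['eef_rot']);T=np.array(s['eef_pos'])
m=(im.min(2)>185).astype('uint8'); k=np.zeros_like(m); k[u[1]-35:u[1]+35,u[0]-35:u[0]+35]=1; m*=k
for q in cv2.findContours(m,0,1)[0]:
    if cv2.contourArea(q)>150:
        r=cv2.minAreaRect(q); b=np.array([onz(c,p,116)[:2] for p in cv2.boxPoints(r)]); e=b[1]-b[0];f=b[2]-b[1]
        print(r,b.mean(0),np.linalg.norm(e),np.linalg.norm(f),np.degrees(np.arctan2(e[1],e[0])))
E
```

```text
19.025 [565.81 258.76 209.93] [-0.13  0.57  1.22]
[260 144]
((256.5, 142.0), (36.0, 35.0), 90.0) [519.94 247.72] 33.98602245992741 35.48487164137501 97.61081901610149
```

View pics/f.png

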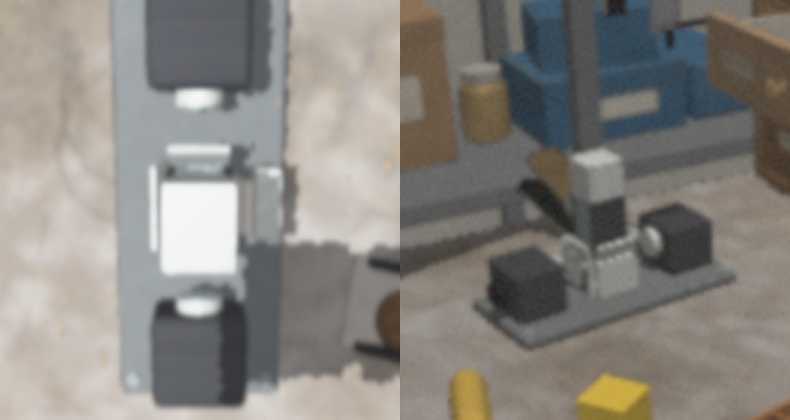

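The cell stands upright and square in the holder: left panel cap at (199,225), centred on the base; right panel at (600,220). The gripper is clear and the bystanders are untouched. I'm handing in.

```bash
python3 -c "
from plant import workorder
print(workorder.finish_job())"
```

```text
the job is handed in; nothing more can be done
None
```

I set the tall reference cell in the gauge holder, upright and square to the light path, pressed it on the seat for over a second at no more than about 23 N, released it and handed the job in; no verdict was returned.

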